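Find the gate's hidden release notch and open the gate

TASK

The low rail gate to the staging shelf is latched, and its release catch sits in a notch somewhere along the top edge of the latch bar beside it. Put a fingertip on the bar's top edge at the outer end (the end farthest from the gate), slide it along the edge towards the gate until you come to the notch, and press the catch inside it fully down. Then push the gate with the fingers away from the robot, wide open to its stop over the shelf, and come away; do not disturb the loose parts on the bench and shelf.

Things in the scene. Friction and masses are not known exactly. Their poses are not given: they have to be found in the camera images.
- frame: fixed gate frame with latch bar, gate and shelf; its place differs, turned up to 0.2 rad. Origin on the bench under the latch bar's gate end; x points away from the robot to the shelf, y along the bar from its outer end to the gate, z up. Latch bar: 30 mm thick (x -15 to +15 mm), y -280 to 0 mm plus a flush 8 mm end plate at the outer end; flat top edge 100 mm above the bench
- bar_outer_end (a point): point on the bar's top edge (mid-thickness) at its outer end, where the sweep starts. From here the first 80 mm of the edge are plain steel; the other 200 mm are four flush steel segments of 50 mm, centred 105, 155, 205 and 255 mm from this point. One of them, a different one each time, has the notch; the others are plain. Which one is not reported: find it by touch or sight
- bar_gate_end (a point): point on the bar's top edge (mid-thickness) at the end next to the gate, where the bar ends; the gate bay begins here
- bar_mid (a point): point on the bar's top edge in the middle of the four segments, 180 mm from the outer end (not the notch). The notch is centred in its segment: 42 mm long along the bar, cut right through from front to back and open above, with a 4 mm cheek at full height at each end. In it lies the catch, a flat steel plate (40 x 27 mm), its top 11 mm below the bar's top edge
- catch (a joint): travel of the release catch in the notch: 0 = up, 0.008 m = fully down (pushed straight down; stiff friction of about 5 N, no spring, it stays where it is left). Above about 6.5 mm it has drawn the bolt clear of the gate; till then the bolt blocks the gate
- gate (a joint): gate angle: 0 = closed, in line with the bar; it grows as the free end swings away from the robot over the shelf; stop at 1.4 rad. Light hinge friction (about 0.12 N m), no spring, it stays where it is left
- gate_hinge (a point): point on the gate's vertical hinge axis, at top-rail height (95 mm above the bench); fixed. Hinge post 18 mm across and 133 mm tall
- gate_push (a point): point on the centre line of the gate's top rail, 120 mm from the hinge axis, 95 mm above the bench; moves with the gate. Gate: 205 mm from hinge axis to end stile; 14 mm round top rail at 95 mm, 10 mm lower rail at 60 mm, 14 mm end stile reaching down to 23 mm
- shelf_mid (a point): middle of the staging shelf's top: a plate 18 mm high, 260 mm along the frame's x and 530 mm along y, beginning at the bar's far face; an 18 mm sill also runs under the gate
- transducer: loose stainless pressure transducer standing upright on the bench, round, 38 mm across, 80 mm tall; origin at the centre of its underside; to be left alone
- junction_box: loose cast aluminium junction box on the bench, 82 x 78 x 54 mm tall; origin at the centre of its underside; to be left alone
- cap: loose yellow nylon protective cap on the bench, 36 mm across, 26 mm tall; origin at the centre of its underside; to be left alone
- fitting: loose brass threaded test fitting standing on the bench, 32 mm across, 46 mm tall; origin at the centre of its underside; to be left alone
- transducer2: second loose transducer of the same shape (38 mm across, 80 mm tall), standing on the staging shelf beyond the latch bar; origin at the centre of its underside; to be left alone
- weight: loose steel weight on the shelf beyond the latch bar, 44 mm across, 50 mm tall; origin at the centre of its underside; to be left alone
- adaptor: loose aluminium adaptor block with brass stub on the shelf beyond the latch bar, 44 x 44 x 44 mm tall; origin at the centre of its underside; to be left alone

How it is judged:
On the way, in this order (a step that is already met when the one before it is completed fails the run):
1. the fingers touch the latch bar within about 40 mm of its outer end (contact force between the fingers and frame above 0.3 N and y of the grasp point in the frame of frame between -0.31 and -0.24 m and z of the grasp point in the frame of frame above 0.09 m), for 0.04 s.
2. the fingers touch the latch bar farther along, 45 to 95 mm from its outer end (contact force between the fingers and frame above 0.3 N and y of the grasp point in the frame of frame between -0.235 and -0.185 m and z of the grasp point in the frame of frame above 0.09 m), for 0.04 s.
3. the catch in the notch is pressed down, the gate still closed (value of joint catch above 0.0065 m and value of joint gate below 0.1 rad), for 0.1 s.
4. the gate is pushed wide open (value of joint gate above 1.25 rad), for 0.1 s.
At the end, for the whole second after the job is handed in: the gate stands open by more than 1.25 rad (stop at 1.4 rad), at rest, and the catch is down by more than 6 mm (value of joint gate above 1.25 rad and velocity of joint gate between -0.05 and 0.05 rad/s and value of joint catch above 0.006 m); the robot touches nothing.
It fails at once if a loose part on the bench is lifted, carried or moved by more than 30 mm (distance of any of transducer, junction_box, cap, fitting from where it was at the start of the episode above 0.03 m).
It fails at once if a loose part on the shelf is lifted, carried or moved by more than 30 mm (distance of any of transducer2, weight, adaptor from where it was at the start of the episode above 0.03 m).
It fails at once if a loose part is tipped over (angle between any of transducer, junction_box, cap, fitting, transducer2, weight, adaptor's own z axis and vertical above 0.6 rad).
It also fails if it takes over 72 s, if anything falls off the work surface, if the arm or the gripper's body presses on something with over 40 N, if the wrist force passes 120 N, or if a joint passes its speed limit or range.

ROBOT

A 6-joint arm with a two-finger parallel gripper is mounted at the origin on the work surface. World frame = base frame: x ahead of the robot, y to its left, z up, the work surface at z = 0. Lengths are in m, angles in rad, forces in N, time in s.
With the tool pointing down it reaches from about 0.25 to 0.725 m from the base axis. Payload 9.7 kg.
Tool frame: the origin (TCP) lies on the mounting face of the last link; the fingertips stand 173 mm ahead of it and the grasp point (between the pads) lies 155 mm ahead of it; z points along the fingers, y is the direction in which the jaws open and shut (so a half turn about z gives the same grasp; the last joint's range is limited). The gripper opens to 85 mm and grips with 20 to 120 N. Pads are 22 mm wide; open, the fingers measure 114 mm over their backs; the gripper's body (76 mm by 85 mm) begins 54 mm behind the grasp point. The pads swing forward as they close: fully open they stand 13 mm farther back than shut.
Start: joints at [1.272, 0.087, 0.176, 1.66, 0, 1.571], TCP at [0.162, 0.526, 0.405] pointing down, gripper open.
Joint ranges: [-3.13, 3.13], [-0.85, 1.81], [-1.15, 1.24], [-2.2, 2.28], [-1.44, 1.52], [-3.14, 3.14]. Speed limits (rad/s): [2.22, 2.22, 2.57, 3.14, 3.14, 3.14].

INTERFACE

Orientations are given as [roll, pitch, yaw] about the fixed x, y, z axes, in that order (R = Rz(yaw) Ry(pitch) Rx(roll)).
In Python, from station import sensors, optics, bot, spotter gives the robot as it stands.
- The arm moves only by the tool carry_out, never from a script. Its arguments are lists of equal length, an entry for each row: "offset": the shift along the tool's x, y, z in mm, a list of three; "dr": the turn, a rotation vector about the tool's x, y, z in degrees, a list of three; "grip": the opening, from 0 (shut) to 1 (fully open). A call has exactly 10 rows; each row is the pose to reach, as a shift and turn from the pose commanded when the call began, along the tool's axes at that moment; what a row does not reach only later rows make up. A row lasts 1/10 s, in which the tool goes at most 50 mm and 8.59 degrees, less where a joint would pass 70% of its speed; a pose out of reach is approached as far as the arm can. A call with a gripper value outside its range is refused whole. The fingers move at their own pace and stop on an object; "force" is the grip in N (left out, the last holds). Time passes only in rows, so rows that repeat a pose let the fingers close, or fill a call up. It gives the time, the measured TCP pose, the force and the opening at its end, in the units of the state.
- sensors.get_obs(): the state, without advancing time (a new reading comes with each control period).
- optics.capture(name): name is "scene" or "top"; returns the picture (480x640x3 uint8, blue, green, red); there is no depth.
- optics.camera_info(name): a dict with "fx", "fy", "cx", "cy" (pixels), "distortion" ([k1, k2, p1, p2, k3] as OpenCV has them; the pictures are not rectified), "position" and "orientation" of the camera in the world. Camera axes: x right, y down, z forward; pixel columns grow to the right and rows downward; lengths in m; the calibration is good to about 2 mm. A picture is of the moment at which its call begins. camera_info takes no time and is no camera call.
- bot.close_job(): hands the job in, once; it reports no verdict.
Trained networks look in the newest picture that a camera, given by its name, has taken for a name from the list of things; names that differ only in an ending like _2 or _b are one class to them, and where a whole thing is asked for, a point or a joint stands for the part that bears it (a point fixed in the world has none). Each returns a list of dicts, best first, with "score" (0 to 1); they miss things now and then, are a little off and sometimes report something else, mostly with a low value. They report only what shows in the picture. A call takes as long as a camera call.
- spotter.masks_of(thing, camera): "pixels" (480x640 bool, what is visible of it) and "rect" ([centre column, centre row, width, height] in pixels, round what is visible of it).
The state is a dict: "t": time; "joints": joint angles; "joint_vel": joint speeds; "joint_efforts": joint torques, N m; "tool_pos": TCP position; "tcp_rot": TCP orientation; "force": force on the tool from outside, world axes, zero at the start; "ft_torque": the same for the moment, N m; "finger_gap": finger opening in m.
Only numpy, scipy, OpenCV 4.12 (cv2) and the standard library are available. Lean on these libraries where they do the work, as an engineer would, in place of code of your own. Each camera call takes 0.05 s, during which the arm holds its last target. There are 200 camera calls.

## Working session

There is one attempt and no reset: what is moved stays moved. The work goes in short steps, Python scripts to look and compute and a tool call to move; the robot and the scene stay as the last step left them, time stands still between calls to the robot, and variables do not carry over. Pictures are saved under pics/ and viewed, about 8 in all and at most 12, crops included, and the job is handed in when it is done.

Besides the shell and the picture viewer there is one more tool, called after ">>>" as a command line: name --argument value ..., lists and objects as JSON in quotes. carry_out: Moves the arm, as the interface text tells. Its arguments: {"type":"object","properties":{"offset":{"type":"array","items":{"type":"array","items":{"type":"number"}}},"dr":{"type":"array","items":{"type":"array","items":{"type":"number"}}},"grip":{"type":"array","items":{"type":"number"}},"force":{"type":"number"}},"required":["offset","dr","grip"]}

```bash
mkdir -p pics && ls && python3 - <<'E'
from station import sensors, optics, bot, spotter
import cv2
for c in ("scene","top"):
    im=optics.capture(c); cv2.imwrite(f"pics/{c}0.png",im); print(c,optics.camera_info(c))
    for n in ["frame","gate","catch","gate_push","transducer","junction_box","cap","fitting","transducer2","weight","adaptor"]:
        r=spotter.masks_of(n,c)
        print(n,[(round(d["score"],2),[round(float(v)) for v in d["rect"]]) for d in r[:3]])
print(sensors.get_obs())
E
```

```text
pics
scene {'fx': 563.228998628943, 'fy': 563.228998628943, 'cx': 320.5192970219015, 'cy': 235.64523284900386, 'distortion': array([-0.04685201,  0.        ,  0.        ,  0.        ,  0.        ]), 'position': array([0.99800674, 0.66169038, 0.70398494]), 'orientation': array([-2.23355923, -0.01295479,  2.58234151])}
frame [(0.85, [302, 277, 270, 255]), (0.67, [392, 263, 84, 98])]
gate [(0.88, [391, 262, 83, 101])]
catch [(0.66, [329, 200, 20, 11])]
gate_push [(0.87, [391, 263, 86, 94]), (0.28, [301, 274, 269, 266])]
transducer [(0.9, [229, 196, 17, 37]), (0.66, [329, 179, 18, 34])]
junction_box [(0.88, [366, 206, 48, 40])]
cap [(0.51, [278, 242, 34, 29]), (0.45, [387, 241, 13, 14])]
fitting [(0.82, [465, 321, 19, 24]), (0.24, [393, 266, 81, 96])]
transducer2 [(0.9, [229, 196, 17, 37]), (0.66, [329, 179, 18, 34])]
weight [(0.79, [225, 228, 20, 38]), (0.54, [367, 206, 51, 42])]
adaptor [(0.89, [276, 241, 33, 33])]
top {'fx': 594.8421661793807, 'fy': 594.8421661793807, 'cx': 307.20158904277423, 'cy': 239.03721179424332, 'distortion': array([-0.2044005,  0.       ,  0.       ,  0.      
[... 730 characters left out ...]
[356, 207, 27, 28])]
{'t': 1.2, 'joints': array([1.27198193e+00, 8.68897942e-02, 1.75846288e-01, 1.65981187e+00,
       4.58759579e-06, 1.57077737e+00]), 'joint_vel': array([-4.96745278e-04, -1.54506688e-03,  9.51870091e-04, -9.86019944e-05,
        4.17225940e-05,  2.93036405e-04]), 'joint_efforts': array([-6.76458276e-04, -5.20111263e+01,  4.64852178e+01,  2.26792821e-03,
       -1.14468858e-04, -1.04204474e-05]), 'tool_pos': array([0.16190753, 0.52561125, 0.4046622 ]), 'tcp_rot': array([-3.14153360e+00, -4.58871533e-06,  2.84279722e+00]), 'force': array([ 0.33844079, -0.54667086, -0.05498283]), 'ft_torque': array([-0.02146128, -0.01651312,  0.00970247]), 'finger_gap': 0.08545587511118773}
```

```bash
python3 - <<'E'
import cv2
im=cv2.imread("pics/top0.png")
cv2.imwrite("pics/top0c.png",cv2.resize(im[110:370,130:530],None,fx=2,fy=2,interpolation=cv2.INTER_CUBIC))
E
```

```text
(no output)
```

View pics/top0c.png

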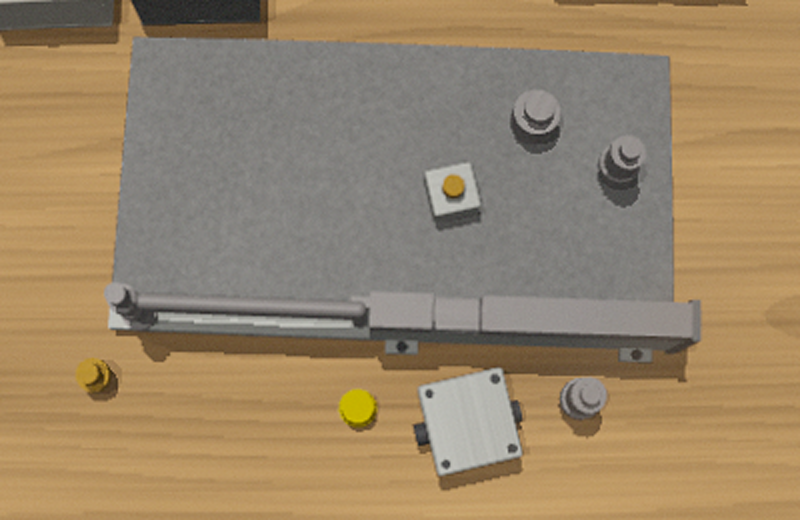

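View pics/scene0.png

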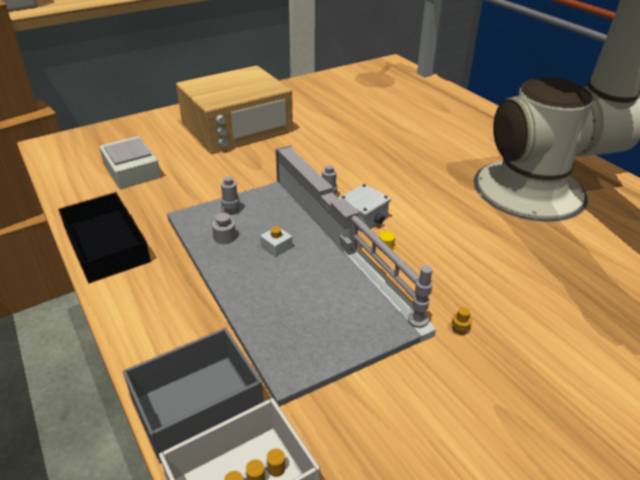

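The top view shows the bar running from crop (370,310), its gate end, to (692,320), its outer end. The notch segment is at crop (434–481), full picture (361,266), which is the second segment from the gate. The gate is on the left with its hinge at crop (120,295). Next I'll localise the frame.

```bash
cat > h.py <<'E'
import numpy as np, cv2
from scipy.spatial.transform import Rotation as R
from station import sensors, optics, bot, spotter
def cam(n):
    i=optics.camera_info(n); K=np.array([[i["fx"],0,i["cx"]],[0,i["fy"],i["cy"]],[0,0,1.]])
    return K,np.array(i["distortion"],float),np.array(i["position"]),R.from_euler("xyz",i["orientation"]).as_matrix()
def back(n,px,z):
    K,D,p,M=cam(n); u=cv2.undistortPoints(np.array(px,float).reshape(-1,1,2),K,D)[:,0]
    d=np.c_[u,np.ones(len(u))]@M.T; s=(np.broadcast_to(z,len(u))-p[2])/d[:,2]; return p+d*s[:,None]
def proj(n,P):
    K,D,p,M=cam(n); r,_=cv2.Rodrigues(M.T); return cv2.projectPoints(np.array(P,float).reshape(-1,1,3),r,-M.T@p,K,D)[0][:,0]
E
python3 - <<'E'
from h import *
from scipy.optimize import least_squares
c=lambda a:np.array(a)/2.+[130,110]
pts=c([(371,292),(370,327),(700,303),(698,341)])
F=np.array([[.015,0,.1],[-.015,0,.1],[.015,-.288,.1],[-.015,-.288,.1]])
k=c([(457,314)]); 
F=np.r_[F,[[0,-.075,.089]]];pts=np.r_[pts,k]
print(back("top",pts,F[:,2]).round(4))
def w(q,P): return np.c_[R.from_euler("z",q[2]).apply(P)+[q[0],q[1],0]]
f=lambda q:(proj("top",w(q,F))-pts).ravel()
s=least_squares(f,[.3,-.05,0]); print(s.x,s.fun.round(1))
q=s.x; np.save("q.npy",q)
im=cv2.imread("pics/top0.png"); sc=cv2.imread("pics/scene0.png")
def draw(name,im,x0,x1,y0,y1,k):
    o=cv2.resize(im[y0:y1,x0:x1],None,fx=k,fy=k,interpolation=cv2.INTER_CUBIC)
    def L(P,col):
        pp=(proj(name,w(q,np.array(P)))-[x0,y0]+.5)*k; cv2.polylines(o,[pp.astype(int)],False,col,1)
    L([[.015,0,.1],[-.015,0,.1],[-.015,-.288,.1],[.015,-.288,.1],[.015,0,.1]],(0,255,0))
    for y in(-.05,-.1):L([[.015,y,.1],[-.015,y,.1]],(0,0,255))
    L([[0,.01,.095],[0,.215,.095]],(255,0,0))
    return o
a=draw("top",im,180,490,235,300,2.58); b=draw("scene",sc,260,440,140,330,2)
b=cv2.copyMakeBorder(b,0,0,0,800-b.shape[1],cv2.BORDER_CONSTANT); a=cv2.resize(a,(800,168))
cv2.imwrite("pics/fit.png",np.r_[a,b])
for n,px,z in [("junction",(366,320),.054),("transd",(424,308),.08),("cap",(309,313),.026),("fitting",(176,297),.046),("td2",(444,186),.08),("weight",(399,165),.05),("adaptor",(357,203),.05)]:
    p=back("top",[px],z)[0]; print(n,p.round(3),R.from_euler("z",-q[2]).apply(p-[q[0],q[1],0]).round(3))
h=back("top",c([(120,291)]),.133)[0];print("hinge",h.round(3),R.from_euler("z",-q[2]).apply(h-[q[0],q[1],0]).round(3))
E
```

```text
[[ 0.5089 -0.0194  0.1   ]
 [ 0.4786 -0.0183  0.1   ]
 [ 0.4956 -0.3057  0.1   ]
 [ 0.4624 -0.302   0.1   ]
 [ 0.4905 -0.0937  0.089 ]]
[ 0.49397655 -0.01783036 -0.05213386] [-0.5 -0.  -0.7 -0.2  0.4  0.9  1.5 -1.  -0.6  0.3]
junction [ 0.401 -0.108  0.054] [-0.088 -0.094  0.054]
transd [ 0.418 -0.207  0.08 ] [-0.066 -0.193  0.08 ]
cap [ 0.416 -0.007  0.026] [-0.078  0.007  0.026]
fitting [0.445 0.234 0.046] [-0.062  0.249  0.046]
td2 [ 0.638 -0.254  0.08 ] [ 0.156 -0.228  0.08 ]
weight [ 0.687 -0.178  0.05 ] [ 0.202 -0.149  0.05 ]
adaptor [ 0.615 -0.097  0.05 ] [ 0.125 -0.073  0.05 ]
hinge [0.506 0.191 0.133] [0.001 0.21  0.133]
```

View pics/fit.png

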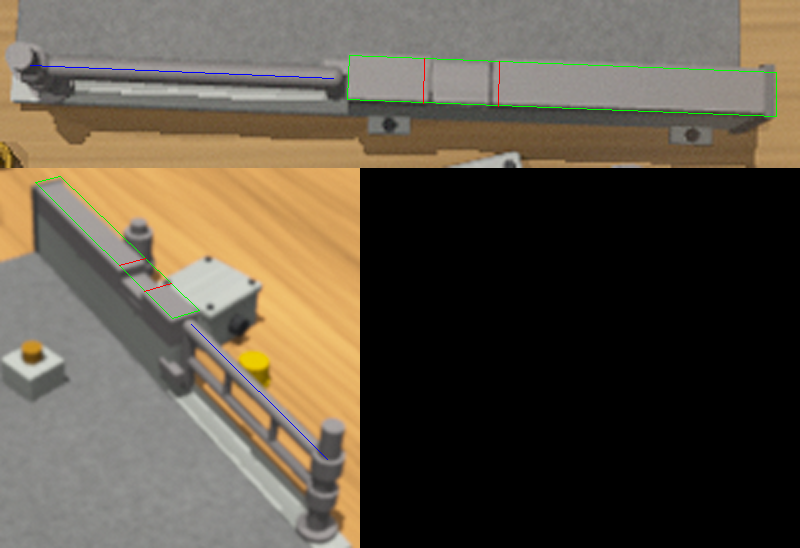

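The overlay fits the top view to about 1 px. In the scene view it sits 2–3 px off, towards the robot. I'll zoom the scene view and fit both cameras together.

```bash
python3 - <<'E'
import cv2,numpy as np
sc=cv2.imread("pics/scene0.png"); t=cv2.imread("pics/top0.png")
a=cv2.resize(sc[140:240,270:370],None,fx=4,fy=4,interpolation=cv2.INTER_CUBIC)
b=cv2.resize(t[240:290,305:405],None,fx=4,fy=4,interpolation=cv2.INTER_CUBIC)
b2=cv2.resize(t[240:290,390:490],None,fx=4,fy=4,interpolation=cv2.INTER_CUBIC)
cv2.imwrite("pics/z.png",np.c_[a,np.r_[b,b2]])
E
```

```text
Traceback (most recent call last):
cv2.error: OpenCV(4.12.0) /io/opencv/modules/imgcodecs/src/loadsave.cpp:1058: error: (-215:Assertion failed) image.channels() == 1 || image.channels() == 3 || image.channels() == 4 in function 'imwrite_'
```

```bash
python3 - <<'E'
import cv2,numpy as np
sc=cv2.imread("pics/scene0.png"); t=cv2.imread("pics/top0.png")
z=lambda i:cv2.resize(i,None,fx=4,fy=4,interpolation=cv2.INTER_CUBIC)
cv2.imwrite("pics/z.png",np.hstack([z(sc[140:240,270:370]),np.vstack([z(t[240:290,305:405]),z(t[240:290,390:490])])]))
E
```

```text
(no output)
```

View pics/z.png

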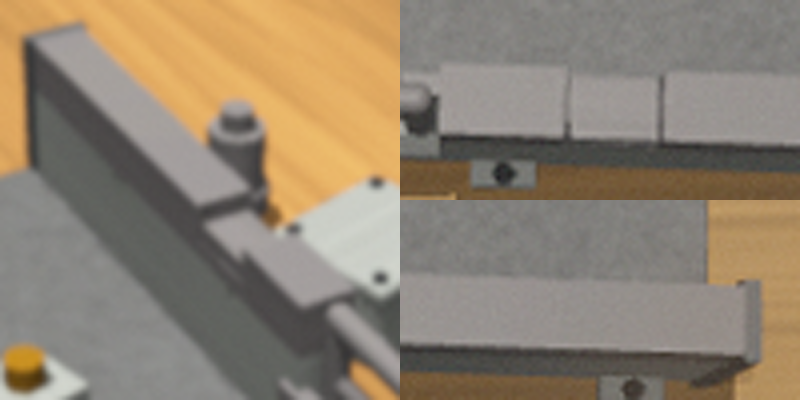

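```bash
python3 - <<'E'
from h import *
from scipy.optimize import least_squares
S=np.array([(26,40),(82,24),(302,307),(352,290),(200,207),(248,190)])/4+[270-.4,140-.4]
FS=np.array([[.015,-.288],[-.015,-.288],[.015,0],[-.015,0],[.015,-.096],[-.015,-.096]])
T=np.r_[np.array([(41,66),(40,135),(264,73),(262,142),(169,66),(170,138)])/4+[305-.4,240-.4],np.array([(360,83),(362,160)])/4+[390-.4,240-.4]]
FT=np.array([[.015,0],[-.015,0],[.015,-.096],[-.015,-.096],[.015,-.054],[-.015,-.054],[.015,-.288],[-.015,-.288]])
z=lambda F:np.c_[F,np.full(len(F),.1)]
def w(q,P): return R.from_euler("z",q[2]).apply(P)+[q[0],q[1],0]
fS=lambda q:(proj("scene",w(q,z(FS)))-S).ravel(); fT=lambda q:(proj("top",w(q,z(FT)))-T).ravel()
for n,f in (("S",fS),("T",fT),("both",lambda q:np.r_[fS(q),fT(q)])):
    s=least_squares(f,[.49,-.02,-.05]); print(n,s.x.round(4),s.fun.round(1).tolist())
q=s.x; np.save("q.npy",q)
for n,y in(("outer",-.28),("start",-.266),("catch",-.075),("gate",0)): print(n,w(q,np.array([[0,y,.1]])).round(4))
E
```

```text
S [ 0.4992 -0.0134 -0.0542] [0.5, -1.5, -1.2, -0.6, -0.6, 0.7, 0.9, 0.5, -0.5, -0.1, 0.9, 0.2]
T [ 0.4942 -0.0179 -0.0464] [0.2, -0.3, -0.2, -0.3, 0.2, -0.1, 0.4, -0.1, -0.4, 0.8, -1.2, 0.1, 0.7, 1.0, 0.4, -1.2]
both [ 0.4953 -0.0174 -0.0488] [0.5, -2.5, -1.2, -1.6, -0.0, -1.0, 1.4, -1.3, -0.1, -1.5, 1.2, -1.2, -0.1, -0.9, -0.6, -0.8, -0.1, -0.6, 0.0, -0.5, -0.7, 0.3, -1.5, -0.4, 0.4, 0.8, 0.1, -1.4]
outer [[ 0.4816 -0.297   0.1   ]]
start [[ 0.4823 -0.283   0.1   ]]
catch [[ 0.4916 -0.0923  0.1   ]]
gate [[ 0.4953 -0.0174  0.1   ]]
```

The fits agree to within a few mm: frame at about (0.496, -0.017), yaw -0.049, with the notch centred at frame y = -75 mm. I'm moving now: swing over, turn so the jaws lie across the bar, and shut the fingers.

>>> carry_out --offset '[[-27, -33, 5], [-54, -67, 10], [-81, -100, 15], [-108, -134, 20], [-135, -167, 25], [-162, -201, 30], [-189, -234, 35], [-216, -268, 40], [-243, -301, 45], [-271, -335, 50]]' --dr '[[0, 0, 7.6], [0, 0, 15.1], [0, 0, 22.7], [0, 0, 30.3], [0, 0, 37.8], [0, 0, 45.4], [0, 0, 53], [0, 0, 60.6], [0, 0, 68.1], [0, 0, 75.7]]' --grip '[0, 0, 0, 0, 0, 0, 0, 0, 0, 0]'

```text
t: 2.2
tool_pos: [0.3223, 0.1241, 0.3548]
tcp_rot: [3.14, -0.001, 1.517]
force: [1.3, 0.8, 0.0]
finger_gap: 0.0004
```

```bash
cat >> h.py <<'E'
def to(fx,fy,ztip,tip=.173,yawf=np.pi/2):
    "offset mm (tool axes) that brings the fingertip to frame x,y and world z, and z turn deg"
    q=np.load("q.npy"); o=sensors.get_obs(); p=R.from_euler("z",q[2]).apply([fx,fy,0])+[q[0],q[1],ztip+tip]
    M=R.from_euler("xyz",o["tcp_rot"]); off=M.inv().apply(p-o["tool_pos"])*1e3
    G=R.from_euler("xyz",[np.pi,0,q[2]+yawf]); rv=np.degrees((M.inv()*G).as_rotvec())
    print("off",off.round(1),"dr",rv.round(1))
def st():
    q=np.load("q.npy"); o=sensors.get_obs(); M=R.from_euler("xyz",o["tcp_rot"])
    t=o["tool_pos"]+M.apply([0,0,.173]); 
    print("t",round(o["t"],2),"tip world",t.round(4),"frame",R.from_euler("z",-q[2]).apply(t-[q[0],q[1],0]).round(4),"rot",o["tcp_rot"].round(3),"F",o["force"].round(2),"gap",round(o["finger_gap"],4),"j",o["joints"].round(2))
E
python3 -c "
from h import *
st(); to(0,-.265,.16)"
```

```text
t 2.2 tip world [0.3225 0.1242 0.1818] frame [-0.1795  0.1329  0.1818] rot [ 3.140e+00 -1.000e-03  1.517e+00] F [1.32 0.81 0.01] gap 0.0004 j [ 0.37 -0.42 -0.36  1.63  0.    1.99]
off [-396.9  181.7   21.8] dr [ 0.1 -0.  -0.3]
```

>>> carry_out --offset '[[-40, 18, 0], [-80, 36, 0], [-120, 54, 0], [-160, 73, 0], [-200, 91, 0], [-240, 109, 0], [-280, 127, 5], [-320, 145, 11], [-360, 164, 17], [-397, 182, 22]]' --dr '[[0, 0, 0], [0, 0, 0], [0, 0, 0], [0, 0, 0], [0, 0, 0], [0, 0, 0], [0, 0, 0], [0, 0, 0], [0, 0, 0], [0, 0, -0.3]]' --grip '[0, 0, 0, 0, 0, 0, 0, 0, 0, 0]'

```text
t: 3.2
tool_pos: [0.4848, -0.2819, 0.3323]
tcp_rot: [3.141, 0.0, 1.526]
force: [0.8, 0.6, 0.6]
finger_gap: 0.0001
```

>>> carry_out --offset '[[0, 0, 8], [0, 0, 16], [0, 0, 24], [0, 0, 32], [0, 0, 39], [0, 0, 43], [0, 0, 46], [0, 0, 48], [0, 0, 48], [0, 0, 48]]' --dr '[[0, 0, 0], [0, 0, 0], [0, 0, 0], [0, 0, 0], [0, 0, 0], [0, 0, 0], [0, 0, 0], [0, 0, 0], [0, 0, 0], [0, 0, 0]]' --grip '[0, 0, 0, 0, 0, 0, 0, 0, 0, 0]'

```text
t: 4.2
tool_pos: [0.4846, -0.2798, 0.2849]
tcp_rot: [3.141, 0.0, 1.527]
force: [-0.9, 0.3, -1.0]
finger_gap: -0.0001
```

```bash
python3 -c "
from h import *
st(); to(0,-.265,.1)
for c in('scene','top'): cv2.imwrite(f'pics/{c}1.png',optics.capture(c))
a=cv2.imread('pics/scene1.png')[60:260,220:420];b=cv2.imread('pics/top1.png')[190:340,330:530]
z=lambda i:cv2.resize(i,None,fx=2,fy=2,interpolation=cv2.INTER_CUBIC)
b=cv2.copyMakeBorder(b,0,50,0,0,cv2.BORDER_CONSTANT)
cv2.imwrite('pics/s1.png',np.hstack([z(a),z(b)]))"
```

```text
t 4.2 tip world [ 0.4846 -0.2798  0.1119] frame [ 0.0021 -0.2627  0.1119] rot [3.141 0.    1.527] F [-0.91  0.31 -0.98] gap -0.0001 j [-0.52  0.1  -0.04  1.43  0.    1.09]
off [-2.3 -2.1 11.9] dr [0.  0.  0.3]
```

View pics/s1.png

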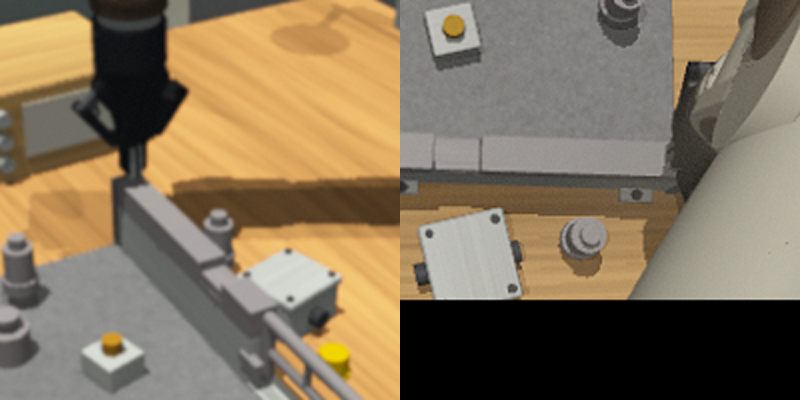

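The fingertip is over the outer end of the bar, at crop (138,172). I'll go down slowly until it touches.

>>> carry_out --offset '[[-1, -1, 3], [-1, -1, 6], [-2, -2, 8], [-2, -2, 9], [-2, -2, 10], [-2, -2, 10.5], [-2, -2, 11], [-2, -2, 11.5], [-2, -2, 12], [-2, -2, 12.5]]' --dr '[[0, 0, 0], [0, 0, 0], [0, 0, 0], [0, 0, 0], [0, 0, 0], [0, 0, 0], [0, 0, 0], [0, 0, 0], [0, 0, 0], [0, 0, 0]]' --grip '[0, 0, 0, 0, 0, 0, 0, 0, 0, 0]'

```text
t: 5.3
tool_pos: [0.4824, -0.2816, 0.2734]
tcp_rot: [3.141, 0.0, 1.527]
force: [-3.8, 1.9, 12.5]
finger_gap: -0.0001
```

```bash
python3 -c "
from h import *
st()"
```

```text
t 5.3 tip world [ 0.4826 -0.2817  0.1004] frame [ 2.000e-04 -2.646e-01  1.004e-01] rot [3.141 0.    1.527] F [-3.78  1.88 12.5 ] gap -0.0001 j [-0.53  0.1  -0.07  1.41  0.    1.09]
```

Contact at 12.5 N, with the tip at z = 0.1004. I'll slide 60 mm towards the gate with slightly less pressure.

>>> carry_out --offset '[[5, 0, -0.3], [11, 0, -0.4], [17, 0, -0.4], [23, 0, -0.4], [29, 0, -0.4], [35, 0, -0.4], [41, 0, -0.4], [47, 0, -0.4], [53, 0, -0.4], [57, 0, -0.4]]' --dr '[[0, 0, 0], [0, 0, 0], [0, 0, 0], [0, 0, 0], [0, 0, 0], [0, 0, 0], [0, 0, 0], [0, 0, 0], [0, 0, 0], [0, 0, 0]]' --grip '[0, 0, 0, 0, 0, 0, 0, 0, 0, 0]'

```text
t: 6.3
tool_pos: [0.4852, -0.2246, 0.2734]
tcp_rot: [3.14, 0.002, 1.527]
force: [0.4, -4.0, 5.3]
finger_gap: -0.0001
```

```bash
python3 -c "
from h import *
st()"
```

```text
t 6.3 tip world [ 0.4854 -0.2249  0.1004] frame [ 0.0003 -0.2078  0.1004] rot [3.140e+00 2.000e-03 1.527e+00] F [ 0.38 -3.96  5.35] gap -0.0001 j [-0.43  0.04 -0.13  1.4  -0.    1.18]
```

>>> carry_out --offset '[[8, 0, 0], [18, 0, 0], [28, 0, 0], [38, 0, 0], [48, 0, 0], [58, 0, 0], [68, 0, 0], [78, 0, 0], [88, 0, 0], [95, 0, 0]]' --dr '[[0, 0, 0], [0, 0, 0], [0, 0, 0], [0, 0, 0], [0, 0, 0], [0, 0, 0], [0, 0, 0], [0, 0, 0], [0, 0, 0], [0, 0, 0]]' --grip '[0, 0, 0, 0, 0, 0, 0, 0, 0, 0]'

```text
t: 7.3
tool_pos: [0.4893, -0.1295, 0.2735]
tcp_rot: [3.14, 0.002, 1.527]
force: [-0.7, -4.5, 6.2]
finger_gap: 0.0
```

```bash
python3 -c "
from h import *
st()"
```

```text
t 7.3 tip world [ 0.4896 -0.1298  0.1005] frame [-0.0002 -0.1125  0.1005] rot [3.140e+00 2.000e-03 1.527e+00] F [-0.67 -4.51  6.24] gap 0.0 j [-0.26 -0.03 -0.2   1.4  -0.    1.36]
```

>>> carry_out --offset '[[4, 0, 0], [8, 0, 0], [12, 0, 0], [16, 0, 0], [20, 0, 0], [24, 0, 0], [28, 0, 0], [32, 0, 0], [36, 0, 0], [37, 0, 0]]' --dr '[[0, 0, 0], [0, 0, 0], [0, 0, 0], [0, 0, 0], [0, 0, 0], [0, 0, 0], [0, 0, 0], [0, 0, 0], [0, 0, 0], [0, 0, 0]]' --grip '[0, 0, 0, 0, 0, 0, 0, 0, 0, 0]'

```text
t: 8.3
tool_pos: [0.4907, -0.0923, 0.2723]
tcp_rot: [-3.141, -0.0, 1.527]
force: [1.1, 0.2, 0.1]
finger_gap: -0.0003
```

```bash
python3 -c "
from h import *
st()
for c in('scene','top'): cv2.imwrite(f'pics/{c}2.png',optics.capture(c))
a=cv2.imread('pics/scene2.png')[120:270,280:430]
z=lambda i:cv2.resize(i,None,fx=4,fy=4,interpolation=cv2.INTER_CUBIC)
cv2.imwrite('pics/s2.png',z(a))"
```

```text
t 8.3 tip world [ 0.4906 -0.0923  0.0993] frame [-0.001  -0.075   0.0993] rot [-3.141 -0.     1.527] F [1.06 0.16 0.1 ] gap -0.0003 j [-0.19 -0.04 -0.21  1.4   0.    1.43]
```

View pics/s2.png

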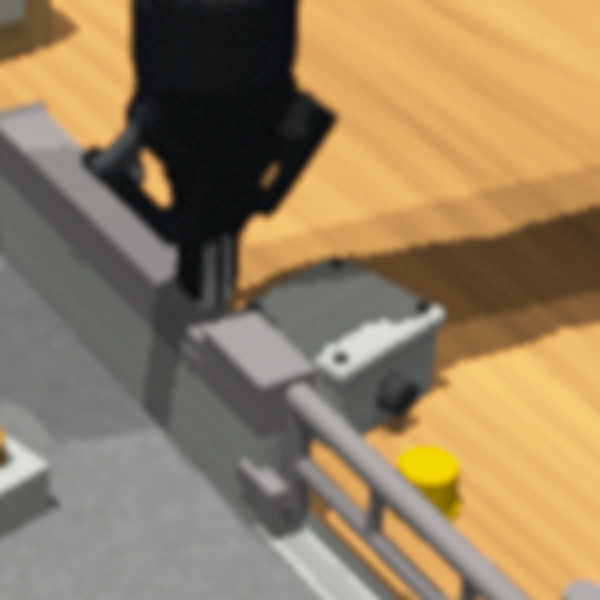

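The force has dropped to zero and the fingertip sits in the notch at crop (205,290). Pressing the catch down.

>>> carry_out --offset '[[0, 0, 3], [0, 0, 6], [0, 0, 9], [0, 0, 11], [0, 0, 13], [0, 0, 15], [0, 0, 16.5], [0, 0, 17.5], [0, 0, 18.2], [0, 0, 18.5]]' --dr '[[0, 0, 0], [0, 0, 0], [0, 0, 0], [0, 0, 0], [0, 0, 0], [0, 0, 0], [0, 0, 0], [0, 0, 0], [0, 0, 0], [0, 0, 0]]' --grip '[0, 0, 0, 0, 0, 0, 0, 0, 0, 0]'

```text
t: 9.4
tool_pos: [0.4907, -0.0929, 0.2544]
tcp_rot: [3.142, 0.0, 1.527]
force: [-3.5, 0.2, 8.0]
finger_gap: -0.0002
```

```bash
python3 -c "
from h import *
st()"
```

```text
t 9.4 tip world [ 0.4907 -0.093   0.0814] frame [-0.0009 -0.0757  0.0814] rot [3.142 0.    1.527] F [-3.47  0.22  8.  ] gap -0.0002 j [-0.19 -0.04 -0.24  1.37 -0.    1.43]
```

>>> carry_out --offset '[[0, 0, 0.3], [0, 0, 0.6], [0, 0, 0.9], [0, 0, 1.2], [0, 0, 1.2], [0, 0, 1.2], [0, 0, 1.2], [0, 0, 1.2], [0, 0, 1.2], [0, 0, 1.2]]' --dr '[[0, 0, 0], [0, 0, 0], [0, 0, 0], [0, 0, 0], [0, 0, 0], [0, 0, 0], [0, 0, 0], [0, 0, 0], [0, 0, 0], [0, 0, 0]]' --grip '[0, 0, 0, 0, 0, 0, 0, 0, 0, 0]'

```text
t: 10.4
tool_pos: [0.4906, -0.0929, 0.2543]
tcp_rot: [3.141, 0.0, 1.527]
force: [-6.7, 1.0, 16.1]
finger_gap: -0.0
```

```bash
python3 -c "
from h import *
st()"
```

```text
t 10.4 tip world [ 0.4908 -0.093   0.0813] frame [-0.0008 -0.0757  0.0813] rot [3.141 0.    1.527] F [-6.72  0.95 16.1 ] gap -0.0 j [-0.19 -0.04 -0.24  1.37 -0.    1.43]
```

The catch is on its stop: 16 N and no further travel. Next I'll lift off and move to the robot side of the gate.

>>> carry_out --offset '[[0, 0, -15], [0, 0, -35], [0, 0, -55], [0, -5, -70], [25, -15, -72], [55, -25, -72], [85, -35, -72], [115, -45, -72], [145, -46, -72], [166, -46, -72]]' --dr '[[0, 0, 0], [0, 0, 0], [0, 0, 0], [0, 0, 0], [0, 0, 0], [0, 0, 0], [0, 0, 0], [0, 0, 0], [0, 0, 0], [0, 0, 0]]' --grip '[0, 0, 0, 0, 0, 0, 0, 0, 0, 0]'

```text
t: 11.4
tool_pos: [0.4515, 0.0765, 0.3254]
tcp_rot: [3.141, -0.0, 1.528]
force: [-0.2, 0.1, -0.3]
finger_gap: -0.0001
```

>>> carry_out --offset '[[0, 0, 10], [0, 0, 20], [0, 0, 30], [0, 0, 40], [0, 0, 50], [0, 0, 60], [0, 0, 66], [0, 0, 70], [0, 0, 72], [0, 0, 72]]' --dr '[[0, 0, 0], [0, 0, 0], [0, 0, 0], [0, 0, 0], [0, 0, 0], [0, 0, 0], [0, 0, 0], [0, 0, 0], [0, 0, 0], [0, 0, 0]]' --grip '[0, 0, 0, 0, 0, 0, 0, 0, 0, 0]'

```text
t: 12.4
tool_pos: [0.4521, 0.075, 0.2528]
tcp_rot: [-3.142, 0.0, 1.527]
force: [0.7, 0.3, 0.6]
finger_gap: 0.0002
```

```bash
python3 -c "
from h import *
st()
cv2.imwrite('pics/scene3.png',optics.capture('scene'))
a=cv2.imread('pics/scene3.png')[120:340,260:500]
cv2.imwrite('pics/s3.png',cv2.resize(a,None,fx=2.5,fy=2.5,interpolation=cv2.INTER_CUBIC))
s=.021
for th in(0,.3,.6,.9,1.2,1.4,1.5):
    x=.12*np.sin(th)-s*np.cos(th); y=.21-.12*np.cos(th)-s*np.sin(th); print(th); to(x,y,.081)
"
```

```text
t 12.4 tip world [0.4521 0.075  0.0798] frame [-0.0476  0.0902  0.0798] rot [-3.142  0.     1.527] F [0.66 0.33 0.55] gap 0.0002 j [ 0.16 -0.14 -0.34  1.37  0.    1.78]
0
off [-0.3 26.6 -0.9] dr [ 0.  -0.   0.3]
0.3
off [-1.3 63.  -0.9] dr [ 0.  -0.   0.3]
0.6
off [ 8.5 98.  -0.9] dr [ 0.  -0.   0.3]
0.9
off [ 28.2 128.6  -0.8] dr [ 0.  -0.   0.3]
1.2
off [ 56.  152.1  -0.8] dr [ 0.  -0.   0.3]
1.4
off [ 77.9 162.6  -0.8] dr [ 0.  -0.   0.3]
1.5
off [ 89.6 166.2  -0.8] dr [ 0.  -0.   0.3]
```

View pics/s3.png

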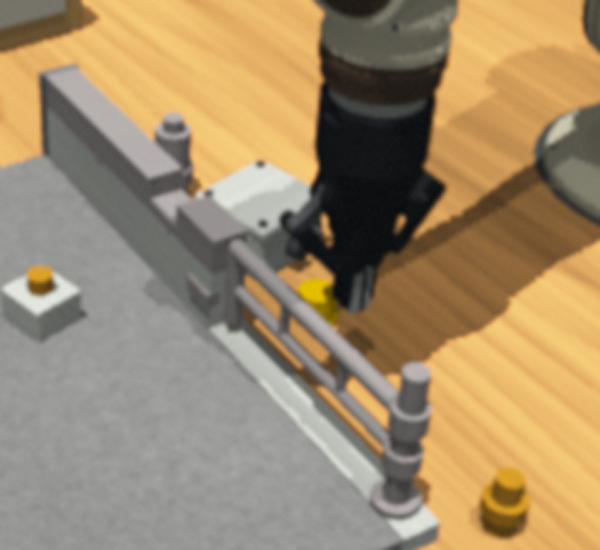

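The fingers are on the robot side of the gate rail, at crop (355,295), and clear of the cap. Pushing along the arc.

>>> carry_out --offset '[[0, 12, -1], [0, 22, -1], [0, 31, -1], [0, 40, -1], [0, 49, -1], [-1, 58, -1], [0, 68, -1], [2, 78, -1], [5, 88, -1], [8, 98, -1]]' --dr '[[0, 0, 0], [0, 0, 0], [0, 0, 0], [0, 0, 0], [0, 0, 0], [0, 0, 0], [0, 0, 0], [0, 0, 0], [0, 0, 0], [0, 0, 0]]' --grip '[0, 0, 0, 0, 0, 0, 0, 0, 0, 0]'

```text
t: 13.45
tool_pos: [0.5512, 0.0789, 0.2538]
tcp_rot: [-3.142, 0.0, 1.527]
force: [-2.4, 0.9, -0.3]
finger_gap: -0.0002
```

```bash
python3 -c "
from h import *
st()
cv2.imwrite('pics/scene4.png',optics.capture('scene'))
a=cv2.imread('pics/scene4.png')[120:340,260:500]
cv2.imwrite('pics/s4.png',cv2.resize(a,None,fx=2.5,fy=2.5,interpolation=cv2.INTER_CUBIC))
"
```

```text
t 13.45 tip world [0.5512 0.0789 0.0808] frame [0.0512 0.0989 0.0808] rot [-3.142  0.     1.527] F [-2.44  0.87 -0.28] gap -0.0002 j [ 0.14  0.1  -0.1   1.37 -0.    1.76]
```

View pics/s4.png

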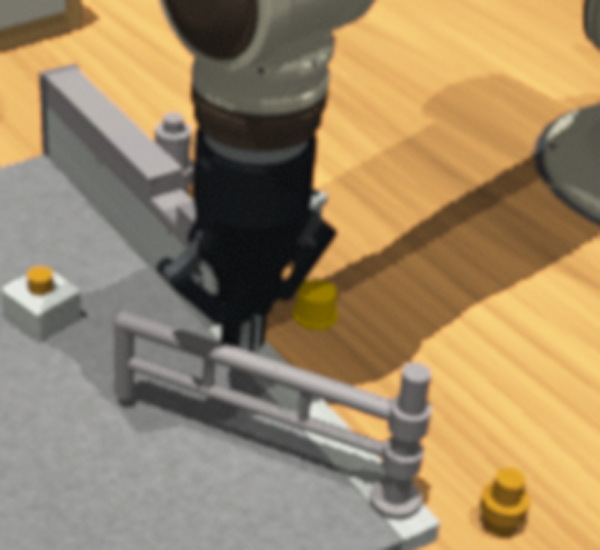

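The gate is swinging freely, now about 0.6 rad open. On to the stop.

>>> carry_out --offset '[[6, 10, 0], [13, 21, 0], [20, 31, 0], [29, 39, 0], [38, 47, 0], [48, 54, 0], [55, 58, 0], [62, 62, 0], [68, 64, 0], [71, 65, 0]]' --dr '[[0, 0, 0], [0, 0, 0], [0, 0, 0], [0, 0, 0], [0, 0, 0], [0, 0, 0], [0, 0, 0], [0, 0, 0], [0, 0, 0], [0, 0, 0]]' --grip '[0, 0, 0, 0, 0, 0, 0, 0, 0, 0]'

```text
t: 14.5
tool_pos: [0.6186, 0.1473, 0.2539]
tcp_rot: [3.141, 0.0, 1.527]
force: [-0.9, -0.3, -0.3]
finger_gap: 0.0002
```

```bash
python3 -c "
from h import *
st()"
```

```text
t 14.5 tip world [0.6186 0.1473 0.0809] frame [0.1152 0.1705 0.0809] rot [3.141 0.    1.527] F [-0.93 -0.28 -0.34] gap 0.0002 j [ 0.23  0.29  0.11  1.4  -0.    1.85]
```

>>> carry_out --offset '[[1, 0, 0], [2, 0, 0], [3, 0, 0], [4, 0, 0], [5, 0, 0], [5.5, 0, 0], [6, 0, 0], [6, 0, 0], [6, 0, 0], [6, 0, 0]]' --dr '[[0, 0, 0], [0, 0, 0], [0, 0, 0], [0, 0, 0], [0, 0, 0], [0, 0, 0], [0, 0, 0], [0, 0, 0], [0, 0, 0], [0, 0, 0]]' --grip '[0, 0, 0, 0, 0, 0, 0, 0, 0, 0]'

```text
t: 15.5
tool_pos: [0.6186, 0.1528, 0.2539]
tcp_rot: [-3.142, -0.0, 1.527]
force: [-0.4, -1.1, -0.2]
finger_gap: -0.0004
```

```bash
python3 -c "
from h import *
st()"
```

```text
t 15.5 tip world [0.6186 0.1528 0.0809] frame [0.1149 0.1759 0.0809] rot [-3.142 -0.     1.527] F [-0.42 -1.06 -0.21] gap -0.0004 j [0.24 0.29 0.12 1.4  0.   1.86]
```

>>> carry_out --offset '[[0.5, 0, 0], [1, 0, 0], [1.5, 0, 0], [2, 0, 0], [2.5, 0, 0], [3, 0, 0], [3.5, 0, 0], [3.5, 0, 0], [3.5, 0, 0], [3.5, 0, 0]]' --dr '[[0, 0, 0], [0, 0, 0], [0, 0, 0], [0, 0, 0], [0, 0, 0], [0, 0, 0], [0, 0, 0], [0, 0, 0], [0, 0, 0], [0, 0, 0]]' --grip '[0, 0, 0, 0, 0, 0, 0, 0, 0, 0]'

```text
t: 16.5
tool_pos: [0.6189, 0.155, 0.2539]
tcp_rot: [3.141, 0.003, 1.525]
force: [-0.3, -9.9, 1.9]
finger_gap: -0.0002
```

```bash
python3 -c "
from h import *
st()"
```

```text
t 16.5 tip world [0.6189 0.1544 0.0809] frame [0.1151 0.1776 0.0809] rot [3.141e+00 3.000e-03 1.525e+00] F [-0.31 -9.95  1.88] gap -0.0002 j [ 0.25  0.29  0.12  1.4  -0.    1.86]
```

The gate is on its stop: 10 N back with no movement. Backing off from the gate, then lifting.

>>> carry_out --offset '[[-4, 0, 0], [-9, 0, 0], [-15, 0, 0], [-22, 0, 0], [-25, 0, -20], [-25, 0, -45], [-25, 0, -75], [-25, 0, -105], [-25, 0, -130], [-25, 0, -140]]' --dr '[[0, 0, 0], [0, 0, 0], [0, 0, 0], [0, 0, 0], [0, 0, 0], [0, 0, 0], [0, 0, 0], [0, 0, 0], [0, 0, 0], [0, 0, 0]]' --grip '[0, 0, 0, 0, 0, 0, 0, 0, 0, 0]'

```text
t: 17.5
tool_pos: [0.6177, 0.1309, 0.3967]
tcp_rot: [3.138, -0.001, 1.527]
force: [0.6, -0.5, 0.3]
finger_gap: -0.0002
```

>>> carry_out --offset '[[0, -20, 0], [0, -50, 0], [0, -80, 0], [0, -110, 0], [0, -140, 0], [0, -170, 0], [0, -200, 0], [0, -220, 0], [0, -220, 0], [0, -220, 0]]' --dr '[[0, 0, 0], [0, 0, 0], [0, 0, 0], [0, 0, 0], [0, 0, 0], [0, 0, 0], [0, 0, 0], [0, 0, 0], [0, 0, 0], [0, 0, 0]]' --grip '[0, 0, 0, 0, 0, 0, 0, 0, 0, 0]'

```text
t: 18.5
tool_pos: [0.398, 0.1409, 0.3935]
tcp_rot: [3.141, -0.0, 1.527]
force: [0.2, -0.5, 0.4]
finger_gap: 0.0002
```

```bash
python3 -c "
from h import *
st()
im=optics.capture('scene')
cv2.imwrite('pics/s5.png',cv2.resize(im[120:400,160:500],None,fx=2,fy=2,interpolation=cv2.INTER_CUBIC))
q=np.load('q.npy')
m=spotter.masks_of('gate','scene')
print([(round(d['score'],2),[round(float(v)) for v in d['rect']]) for d in m])
for th in(1.2,1.3,1.4):
    print(th,proj('scene',[R.from_euler('z',q[2]).apply([.205*np.sin(th),.21-.205*np.cos(th),.095])+[q[0],q[1],0]]).round(1))
"
```

```text
t 18.5 tip world [0.398  0.1409 0.2205] frame [-0.1049  0.1533  0.2205] rot [ 3.141 -0.     1.527] F [ 0.23 -0.46  0.42] gap 0.0002 j [ 0.34 -0.22 -0.14  1.65 -0.    1.95]
[(0.92, [363, 316, 138, 74])]
1.2 [[293.1 294.9]]
1.3 [[295.2 304.1]]
1.4 [[298.6 313.5]]
```

View pics/s5.png

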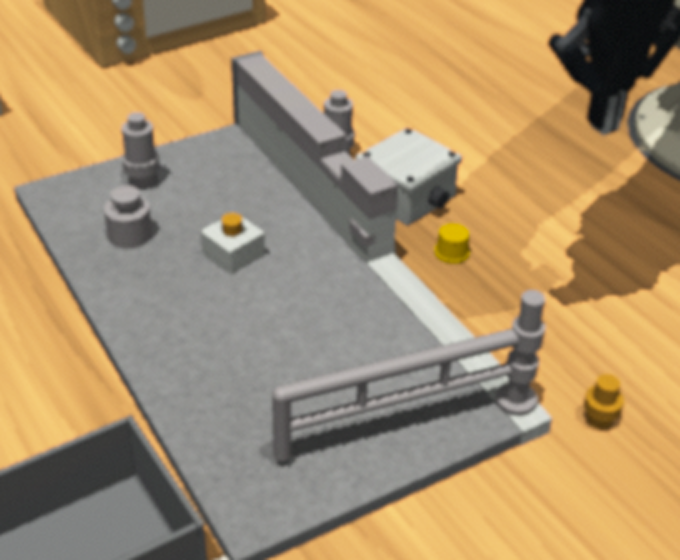

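The gate's end stile is at full-picture (301,316). The predicted position at 1.4 rad is (299,313), so the gate is at its stop. The loose parts stand where they were, and the arm is clear.

```bash
python3 -c "
from station import bot
print(bot.close_job())"
```

```text
the job is handed in; nothing more can be done
None
```

I released the catch, pushed the gate wide open to its stop and handed the job in at about 18.5 s. No verdict was reported.

- **Sweep:** I touched the bar about 15 mm from its outer end and slid along the edge. The contact checks read 5–6 N, until the force dropped to zero at the notch, 205 mm from the outer end.
- **Catch:** I pressed it down until it stopped moving. The tip ended 19 mm below the bar's top edge with 16 N on it, which matches the full 8 mm of travel. I did not measure the catch again after lifting off.
- **Gate:** I pushed it until it stopped against 10 N. In the last picture its end is within about 3–4 px of where 1.4 rad should put it.
- **Loose parts and arm:** All seven parts looked upright and in place in that picture; I judged this by eye and did not measure it. The arm had backed away and the force reading was near zero.

The two cameras disagreed by about 5 mm on where the frame stands. I used a joint fit, and the contact heights and forces agreed with it.

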